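Lock both stirrer air valves and slide the hood over

ROBOT

A 6-joint arm with a two-finger parallel gripper is mounted at the origin on the work surface. World frame = base frame: x ahead of the robot, y to its left, z up, the work surface at z = 0. Lengths are in m, angles in degrees, forces in N, time in s.
With the tool pointing down it reaches from about 0.4 to 0.825 m from the base axis. Payload 7 kg.
Tool frame: the origin (TCP) lies midway between the tips of the shut fingers; the grasp point (between the pads) lies 19 mm behind it (ctrl.hold_point_z is the distance from the TCP to the grasp point, in m); z points along the fingers, y is the line along which they close (so a half turn about z gives the same grasp; the last joint's range is limited). The gripper opens to 88 mm and grips with 3 to 60 N. Pads are 19 mm wide; open, the fingers measure 130 mm over their backs; the gripper's body (78 mm by 193 mm) begins 47 mm behind the grasp point.
Start: joints at [88.241, 20.546, 0.682, 0, -70.136, -16.507], TCP at [0.212, 0.641, 0.227] pointing down, gripper open.
Joint ranges: [-176.03, 176.03], [-82.01, 121.73], [-58.28, 71.71], [-173.87, 95.51], [-174.79, -0.11], [-173.66, 173.66]. Speed limits (degrees/s): [136.94, 136.94, 172.46, 180, 180, 180].

INTERFACE

Orientations are given as [roll, pitch, yaw] about the fixed x, y, z axes, in that order (R = Rz(yaw) Ry(pitch) Rx(roll)).
In Python, from plant import ctrl gives the robot as it stands.
- The arm moves only by the tool apply_moves, never from a script. Its argument "deltas" is a list of rows, each an object with "fingers": the finger opening in mm, from 0 to 87.6; "delta_pos": the shift along the tool's x, y, z in mm, a list of three; "angular": the turn, a rotation vector about the tool's x, y, z in degrees, a list of three. A call has 1 to 10 rows; each row is the pose to reach, as a shift and turn from the pose commanded when the call began, along the tool's axes at that moment; what a row does not reach only later rows make up. A row lasts 1/10 s, in which the tool goes at most 50 mm and 8.59 degrees, less where a joint would pass 70% of its speed; a pose out of reach is approached as far as the arm can. A call with a gripper value outside its range is refused whole. The fingers move at their own pace and stop on an object; the grip force is fixed at half the most. Time passes only in rows, so rows that repeat a pose let the fingers close. It gives the time, the measured TCP pose, the force, the opening and the grip force at its end, in the units of the state.
- ctrl.get_obs(): the state, without advancing time (a new reading comes with each control period).
- ctrl.snapshot(name): name is "side" or "top" or "wrist"; returns the picture (400x640x3 uint8, red, green, blue); there is no depth.
- ctrl.camera_params(name): a dict with "fx", "fy", "cx", "cy" (pixels), "dist_coeffs" ([k1, k2, p1, p2, k3] as OpenCV has them; the pictures are not rectified), "cam_to_world" (4x4, takes a point from camera to world coordinates); the wrist camera has in their place "mount" (4x4, takes a point from camera to tool coordinates, whose origin is the TCP and whose axes are the flange's). Camera axes: x right, y up, looking along -z (the intrinsics and any distortion apply to the point x, -y, -z); pixel columns grow to the right and rows downward; lengths in m; the calibration is good to about 2 mm. A picture is of the moment at which its call begins: read the wrist's pose just before it. camera_params takes no time and is no camera call.
- ctrl.close_job(): hands the job in; it is judged then, once.
The state is a dict: "clock": time; "joint_pos": joint angles; "qvel": joint speeds; "tau": joint torques, N m; "tool_pos": TCP position; "orientation": TCP orientation; "force": force on the tool from outside, world axes, zero at the start; "moment": the same for the moment, N m; "opening": finger opening in m; "gripper_force": force on a finger pad.
Only numpy, scipy, OpenCV 4.12 (cv2) and the standard library are available. Lean on these libraries where they do the work, as an engineer would, in place of code of your own. Each camera call takes 0.05 s, during which the arm holds its last target. There are 200 camera calls.

TASK

Shut down the two air stirrers at the mixing bench: leave both push-lock valve buttons locked down (each is push-push and may or may not be locked already, so feel it with a light touch before and after clicking), pressing them only gently. Then slide the metal hood all the way over both buttons, let go, and do not knock the other things about.

Things in the scene. Friction and masses are not known exactly. Their poses are not given: they have to be found in the camera images.
- station: grey cast base plate of the valve station, 150 (x) x 360 (y) x 20 mm high, fixed to the bench; origin at the centre of its underside on the bench; the two valves stand on its +y half, 55 and 125 mm from its origin along its y axis; the hood is parked on its -y half. A 50 mm high end plate stands on its +y end.
- valve_a: one of two identical push-push valves (which stands where varies): dark steel block 50 x 50 x 50 mm fixed on the base plate, black mushroom button on top; origin at the centre of the block's underside, z up. A press to 12.5 to 15 mm below popped-out height (9 to 10 N there), then let up, changes popped out to locked, or locked to popped out; under 9 mm nothing changes. Over 20 N damages it.
- valve_b: the other valve, identical. Springs of both buttons: preloaded to about 3.4 N (a lighter touch does not move a popped-out button), then 0.45 N per mm; hard stop 15.5 mm below popped-out height. After popping out give it a second before the next press.
- valve_a_seat (a point): centre of the top face of valve_a's block (fixed; does not move with the button). The button's flat round top, 30 mm wide, is centred above it: 34 mm above when popped out, about 27 mm above when locked down. Whether it is locked is not reported: feel the height of the top with a touch under 3 N.
- valve_b_seat (a point): the same point of valve_b, same dimensions and behaviour
- catch_a: the hidden inner catch of valve_a, fixed inside the block, origin at the centre of the block's underside; it carries the spring's load (over 3 N) only while the button is locked down, else none
- catch_b: the same for valve_b
- hood (a joint): slide of the hood along the station's +y axis, in m: 0 = parked clear of the valves, 0.175 = against its end stop, covering both buttons; starts near 0 and stays where it is left (friction about 2 N)
- hood_knob (a point): middle of the black round knob (26 mm diameter, 24 mm tall) standing on the middle of the hood's roof, moves with the hood. The hood is an aluminium tunnel 142 (x) x 150 (y) mm, open at both y ends, its roof's top face 22 mm below this point and 118 mm above the bench; the knob's top is 12 mm above this point.
- cup: clear plastic mixing cup, 84 mm wide, 110 mm high, stands behind the station; origin under its centre
- tin: closed paint tin, 86 mm wide, 115 mm high; origin under its centre
- tin_lid: loose steel tin lid, 94 mm wide, 7 mm high, lies in front of the station; origin under its centre
- jar: small closed glass jar, 60 mm wide, 80 mm high; origin under its centre

How it is judged:
By the outcome, as a careful person would: the job done as asked, in the order asked, and still so for the second after the job is handed in, with the robot touching nothing.
It also fails if it takes over 51 s, if anything falls off the work surface, if the arm or the gripper's body presses on something with over 40 N, if the wrist force passes 120 N, or if a joint passes its speed limit or range.

## Working session

There is one attempt and no reset: what is moved stays moved. The work goes in short steps, Python scripts to look and compute and a tool call to move; the robot and the scene stay as the last step left them, time stands still between calls to the robot, and variables do not carry over. Pictures are saved under pics/ and viewed, at most 10 in all, crops included, and the job is handed in when it is done.

Besides the shell and the picture viewer there is one more tool, called after "Call:" as a command line: name --argument value ..., lists and objects as JSON in quotes. apply_moves: Moves the arm, as the interface text tells. Its arguments: {"type":"object","properties":{"deltas":{"type":"array"}},"required":["deltas"]}

```bash
mkdir -p pics; ls; cat > h.py <<'E'
import numpy as np,cv2
from plant import ctrl
from scipy.spatial.transform import Rotation as R
def T():
    o=ctrl.get_obs();t=np.eye(4);t[:3,:3]=R.from_euler('xyz',o['orientation'],degrees=True).as_matrix();t[:3,3]=o['tool_pos'];return t
def snap(n,f):
    t=T();im=ctrl.snapshot(n);cv2.imwrite('pics/'+f,im[:,:,::-1]);np.save('pics/'+f+'.npy',t);return im,t
def ray(n,uv,t=None):
    p=ctrl.camera_params(n);K=np.array([[p['fx'],0,p['cx']],[0,p['fy'],p['cy']],[0,0,1.]])
    M=np.array(p['cam_to_world']) if 'cam_to_world' in p else t@np.array(p['mount'])
    q=cv2.undistortPoints(np.array([[uv]],float),K,np.array(p['dist_coeffs'],float))[0,0]
    d=M[:3,:3]@np.array([q[0],-q[1],-1]);return M[:3,3],d/np.linalg.norm(d)
def onz(n,uv,z,t=None):
    o,d=ray(n,uv,t);return o+d*(z-o[2])/d[2]
def tri(rs):
    A=sum(np.eye(3)-np.outer(d,d) for o,d in rs);b=sum((np.eye(3)-np.outer(d,d))@o for o,d in rs);return np.linalg.solve(A,b)
E
python3 - <<'E'
from h import *
a=snap('side','s0.png');b=snap('top','t0.png');c=snap('wrist','w0.png')
for n in('side','top'):print(ctrl.camera_params(n)['cam_to_world'])
print(ctrl.get_obs())
E
```

```text
pics
[[ 0.99858431  0.03900305 -0.03616808  0.5442804 ]
 [-0.05265435  0.62840168 -0.77610492 -0.73576833]
 [-0.00754238  0.77691061  0.62956574  0.7359404 ]
 [ 0.          0.          0.          1.        ]]
[[-0.02340271  0.98510739 -0.17034008  0.31967874]
 [-0.99970036 -0.02183674  0.01106119  0.01444117]
 [ 0.00717679  0.1705479   0.98532325  1.48886867]
 [ 0.          0.          0.          1.        ]]
{'clock': 0.15, 'joint_pos': array([ 8.82408113e+01,  2.05830544e+01,  6.46456184e-01, -1.28629092e-02,
       -7.01355834e+01, -1.65063698e+01]), 'qvel': array([ 0.0449884 , -0.08867482,  0.14383131, -0.05314764,  0.02819796,
        0.01401205]), 'tau': array([-9.09370410e-04, -5.83274388e+01,  2.93292600e+01,  7.00125217e+00,
        8.84044392e-03, -1.12015091e-04]), 'tool_pos': array([0.21148664, 0.64063669, 0.22583645]), 'orientation': array([ 1.79927357e+02, -8.91481150e-03, -1.82699312e+01]), 'force': array([-0.17841754, -0.45641332,  0.00829627]), 'moment': array([ 0.01515114, -0.00658197,  0.01959192]), 'gripper_force': 0.0, 'opening': 0.0874474741956804}
```

View pics/s0.png

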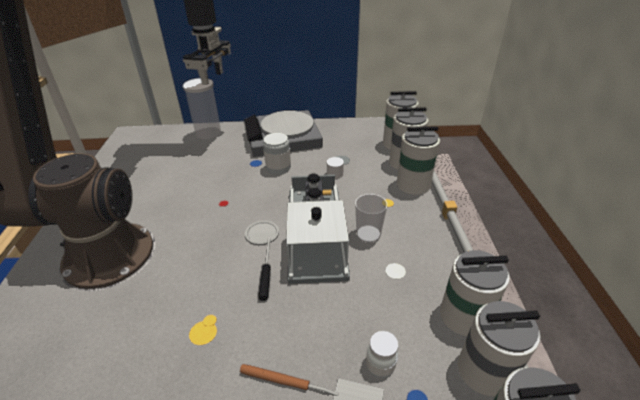

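View pics/t0.png

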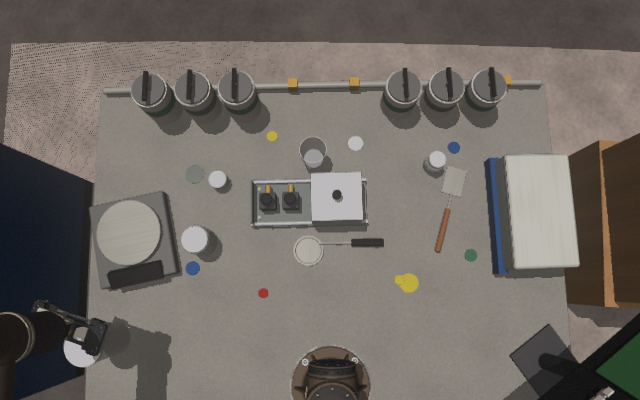

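The side picture shows the knob at (316,213) and the buttons at about (313,180) and (313,192). The top picture shows the knob at (337,195), the buttons at (291,199) and (268,199), the cup behind the station, and the lid and a tool in front.

```bash
python3 - <<'E'
from h import *
t=cv2.imread('pics/t0.png');s=cv2.imread('pics/s0.png')
def blobs(im,x0,y0,x1,y1,th):
    g=cv2.cvtColor(im,cv2.COLOR_BGR2GRAY)[y0:y1,x0:x1]
    n,l,st,c=cv2.connectedComponentsWithStats((g<th).astype(np.uint8))
    return [(c[i]+[x0,y0],st[i]) for i in range(1,n) if st[i][4]>15]
for th in(35,60): print(th,[(b[0].round(1),b[1][2:]) for b in blobs(t,250,175,370,225,th)],[(b[0].round(1),b[1][2:]) for b in blobs(s,285,165,350,280,th)])
kt,ks=(337,195),(316,213)
print('knob',tri([ray('top',kt),ray('side',ks)]))
for uv in((291,199),(268,199)):print(onz('top',uv,.1))
for uv in((252,181),(251,228),(366,180),(367,225)):print('base corner',onz('top',uv,.02))
for uv in((311,172),(363,172),(364,220),(313,222)):print('roof',onz('top',uv,.118))
print('cup',onz('top',(313,157),.0),'lid',onz('top',(308,251),.0))
a=cv2.resize(t[160:270,240:400],None,fx=5,fy=5,interpolation=2);cv2.imwrite('pics/tc.png',a)
E
```

```text
35 [] [(array([313.2, 178.8]), array([12,  8, 58], dtype=int32)), (array([313.9, 194. ]), array([14,  8, 61], dtype=int32)), (array([315.6, 213.8]), array([ 9, 12, 74], dtype=int32))]
60 [(array([253., 203.]), array([ 1, 39, 39], dtype=int32)), (array([337.1, 194.2]), array([ 8,  9, 30], dtype=int32)), (array([268.3, 201.8]), array([ 17,  18, 222], dtype=int32)), (array([290.9, 201. ]), array([ 16,  17, 191], dtype=int32))] [(array([313.9, 184.7]), array([ 41,  25, 475], dtype=int32)), (array([315.9, 213.6]), array([ 9, 13, 98], dtype=int32)), (array([337.5, 278.8]), array([26,  2, 33], dtype=int32))]
knob [ 0.55720662 -0.03358117  0.13985816]
[0.55341933 0.10121443 0.1       ]
[0.55492585 0.16931326 0.1       ]
base corner [0.62713401 0.22860135 0.02      ]
base corner [0.47847401 0.23132721 0.02      ]
base corner [ 0.6224101  -0.13091341  0.02      ]
base corner [ 0.47979828 -0.1286382   0.02      ]
roof [0.62983058 0.04023019 0.118     ]
roof [ 0.62651487 -0.11326972  0.118     ]
roof [ 0.48389275 -0.11091985  0.118     ]
roof [0.48142659 0.03713754 0.118     ]
cup [0.7058968  0.03512036 0.        ] lid [0.40479674 0.0564165  0.        ]
```

View pics/tc.png

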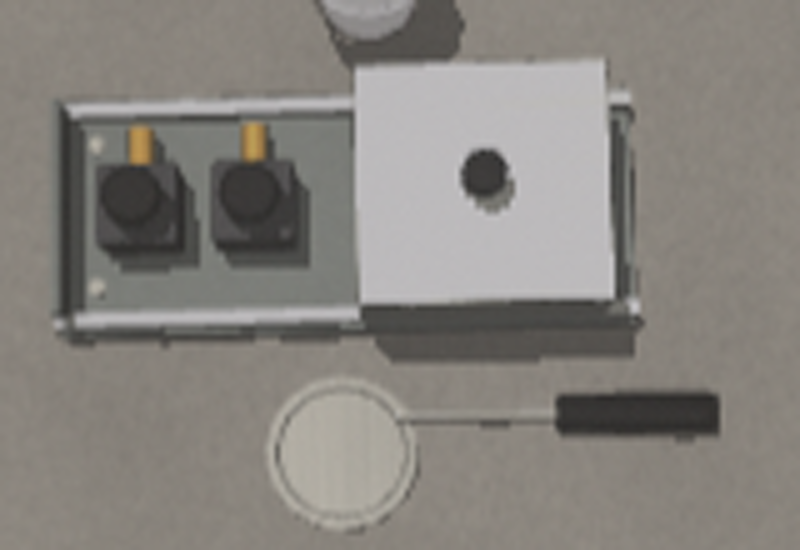

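The crop shows the button tops at about (266,198.6) and (290,198), the knob at (337,195), and the lid clear of the station. Next I work out the move to above the valves.

```bash
cat >> h.py <<'E'
def delta(p,yaw,t=None):
    t=T() if t is None else t
    Rg=R.from_euler('xyz',[180,0,yaw],degrees=True).as_matrix()
    print('dpos mm',(t[:3,:3].T@(np.array(p)-t[:3,3])*1000).round(1),'rot',np.degrees(R.from_matrix(t[:3,:3].T@Rg).as_rotvec()).round(2))
E
python3 - <<'E'
from h import *
print(np.array(ctrl.camera_params('wrist')['mount']).round(3),ctrl.camera_params('wrist')['fx'])
for a,b in(((266.2,198.6),(313.2,178)),((289.8,198),(313.9,193))):print(tri([ray('top',a),ray('side',b)]),onz('top',a,.104))
delta([.50,.10,.30],-1)
E
```

```text
[[ 0.     0.951  0.31   0.085]
 [ 1.     0.    -0.     0.001]
 [-0.     0.31  -0.951 -0.158]
 [ 0.     0.     0.     1.   ]] 328.6503649238667
[0.55746918 0.17527226 0.09497981] [0.55556318 0.17418328 0.104     ]
[0.55746443 0.10509643 0.0944545 ] [0.5558168 0.1044733 0.104    ]
dpos mm [443.5 423.  -73.6] rot [  0.07   0.   -17.27]
```

Call:
apply_moves --deltas '[{"fingers": 0,"delta_pos": [37,31,-20],"angular": [0,0,0]},{"fingers": 0,"delta_pos": [74,61,-44],"angular": [0,0,0]},{"fingers": 0,"delta_pos": [111,92,-44],"angular": [0,0,-3]},{"fingers": 0,"delta_pos": [148,122,-44],"angular": [0,0,-6]},{"fingers": 0,"delta_pos": [185,153,-44],"angular": [0,0,-9]},{"fingers": 0,"delta_pos": [222,183,-44],"angular": [0,0,-12]},{"fingers": 0,"delta_pos": [259,214,-44],"angular": [0,0,-15]},{"fingers": 0,"delta_pos": [296,244,-44],"angular": [0,0,-17]},{"fingers": 0,"delta_pos": [333,275,-44],"angular": [0,0,-17]},{"fingers": 0,"delta_pos": [370,305,-44],"angular": [0,0,-17]}]'

```text
clock: 1.15
tool_pos: [0.4678, 0.2335, 0.2707]
orientation: [-180.0, -0.0, -1.2]
force: [0.5, 1.8, 0.7]
opening: 0.0135
gripper_force: 0.0
```

```bash
python3 - <<'E'
from h import *
print(T()[:3,3]);delta([.553,.10,.27],-1)
E
```

```text
[0.46780107 0.23349109 0.27069669]
dpos mm [ 88.1 131.6   0.7] rot [-0.02 -0.01 -0.24]
```

Call:
apply_moves --deltas '[{"fingers": 0,"delta_pos": [25,38,0],"angular": [0,0,0]},{"fingers": 0,"delta_pos": [50,76,0],"angular": [0,0,0]},{"fingers": 0,"delta_pos": [72,108,0],"angular": [0,0,0]},{"fingers": 0,"delta_pos": [86,128,0],"angular": [0,0,0]},{"fingers": 0,"delta_pos": [86,128,0],"angular": [0,0,0]},{"fingers": 0,"delta_pos": [86,128,0],"angular": [0,0,0]}]'

```text
clock: 1.75
tool_pos: [0.5504, 0.1049, 0.2701]
orientation: [180.0, 0.0, -1.4]
force: [-1.3, -0.5, -0.2]
opening: 0.0002
gripper_force: 0.0
```

```bash
python3 - <<'E'
from h import *
im,t=snap('wrist','w1.png');print(t[:3,3]);print(ctrl.get_obs()['force'])
E
```

```text
[0.55040991 0.10493325 0.27010435]
[-0.13162663 -0.02207231 -0.13863912]
```

View pics/w1.png

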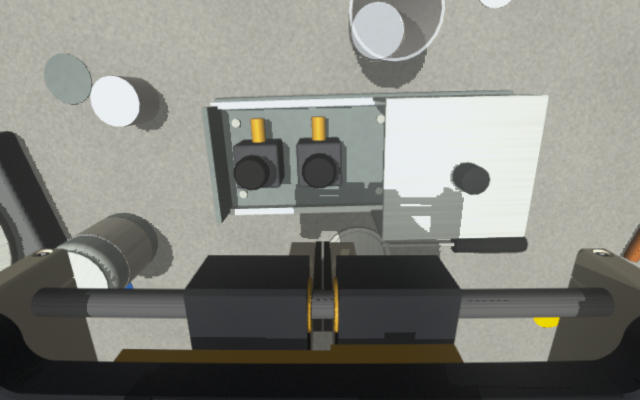

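The wrist view shows the button tops at about (252,172) and (319,170), the knob top near (474,178), and the shut fingers at (322,260). I will measure the tops and cross them with the top view.

```bash
python3 - <<'E'
from h import *
im=cv2.imread('pics/w1.png');t=np.load('pics/w1.png.npy')
g=cv2.cvtColor(im,cv2.COLOR_BGR2GRAY)
def disc(x0,y0,x1,y1):
    for th in(22,28,34,40,48):
        n,l,st,c=cv2.connectedComponentsWithStats((g[y0:y1,x0:x1]<th).astype(np.uint8))
        if n>1:
            i=1+st[1:,4].argmax();print(th,(c[i]+[x0,y0]).round(1),st[i]+np.array([x0,y0,0,0,0]))
disc(225,130,285,192);print();disc(292,130,345,192);print();disc(445,155,500,200)
print(g[172,228:290:3],g[150:192:2,252])
tp={'far':((266.2,198.6),(252,172)),'near':((289.8,198),(319,170)),'knobtop':((336.8,194.5),(477,179))}
for k,(a,b) in tp.items():print(k,tri([ray('top',a),ray('wrist',b,t)]),onz('wrist',b,.152 if k=='knobtop' else .104,t),onz('wrist',b,.097,t))
E
```

```text
40 [268.  172.5] [268 172   1   2   2]
48 [259.6 166.2] [240 156  30  31 193]

48 [320.6 163.5] [303 154  33  31 153]

[72 90 49 59 57 59 59 59 60 58 58 59 49 40 62 63 69 52 43 87 89] [ 98  97  86  45  45  49  60  59  60  60  59  60  59  59  58  59  59  58
  60  52 134]
far [0.55715828 0.17585057 0.09588959] [0.55922478 0.1747738  0.104     ] [0.55758514 0.17634565 0.097     ]
near [0.55742308 0.10609737 0.0939227 ] [0.55964142 0.10691093 0.104     ] [0.55801078 0.10701738 0.097     ]
knobtop [ 0.55691781 -0.03392653  0.14490278] [ 0.55965856 -0.03143707  0.152     ] [ 0.54462299 -0.05800761  0.097     ]
```

Call:
apply_moves --deltas '[{"fingers": 0,"delta_pos": [6.5,-1.5,30],"angular": [0,0,0]},{"fingers": 0,"delta_pos": [6.5,-1.5,75],"angular": [0,0,0]},{"fingers": 0,"delta_pos": [6.5,-1.5,115],"angular": [0,0,0]},{"fingers": 0,"delta_pos": [6.5,-1.5,145],"angular": [0,0,0]},{"fingers": 0,"delta_pos": [6.5,-1.5,158],"angular": [0,0,0]},{"fingers": 0,"delta_pos": [6.5,-1.5,160],"angular": [0,0,0]},{"fingers": 0,"delta_pos": [6.5,-1.5,160],"angular": [0,0,0]},{"fingers": 0,"delta_pos": [6.5,-1.5,160],"angular": [0,0,0]},{"fingers": 0,"delta_pos": [6.5,-1.5,160],"angular": [0,0,0]}]'

```text
clock: 2.7
tool_pos: [0.5579, 0.1074, 0.1122]
orientation: [-179.9, -0.1, -1.3]
force: [-0.4, 0.0, -0.5]
opening: 0.0005
gripper_force: 0.0
```

Call:
apply_moves --deltas '[{"fingers": 0,"delta_pos": [0,0,2],"angular": [0,0,0]},{"fingers": 0,"delta_pos": [0,0,3],"angular": [0,0,0]},{"fingers": 0,"delta_pos": [0,0,3],"angular": [0,0,0]},{"fingers": 0,"delta_pos": [0,0,3],"angular": [0,0,0]}]'

```text
clock: 3.1
tool_pos: [0.557, 0.1068, 0.1076]
orientation: [180.0, 0.0, -1.3]
force: [-0.8, 0.2, -0.9]
opening: 0.0003
gripper_force: 0.0
```

Call:
apply_moves --deltas '[{"fingers": 0,"delta_pos": [0,0,1],"angular": [0,0,0]},{"fingers": 0,"delta_pos": [0,0,2],"angular": [0,0,0]},{"fingers": 0,"delta_pos": [0,0,2],"angular": [0,0,0]},{"fingers": 0,"delta_pos": [0,0,2],"angular": [0,0,0]}]'

```text
clock: 3.5
tool_pos: [0.557, 0.1068, 0.1055]
orientation: [180.0, 0.0, -1.3]
force: [-0.3, -0.5, -0.2]
opening: 0.0003
gripper_force: 0.0
```

Call:
apply_moves --deltas '[{"fingers": 0,"delta_pos": [0,0,0.5],"angular": [0,0,0]},{"fingers": 0,"delta_pos": [0,0,1],"angular": [0,0,0]},{"fingers": 0,"delta_pos": [0,0,1],"angular": [0,0,0]},{"fingers": 0,"delta_pos": [0,0,1],"angular": [0,0,0]}]'

```text
clock: 3.9
tool_pos: [0.557, 0.1068, 0.1045]
orientation: [180.0, 0.0, -1.3]
force: [-0.2, 0.3, 0.1]
opening: 0.0004
gripper_force: 0.0
```

Call:
apply_moves --deltas '[{"fingers": 0,"delta_pos": [0,0,0.5],"angular": [0,0,0]},{"fingers": 0,"delta_pos": [0,0,0.5],"angular": [0,0,0]},{"fingers": 0,"delta_pos": [0,0,0.5],"angular": [0,0,0]},{"fingers": 0,"delta_pos": [0,0,0.5],"angular": [0,0,0]}]'

```text
clock: 4.3
tool_pos: [0.5571, 0.1069, 0.1043]
orientation: [-180.0, -0.0, -1.3]
force: [-1.0, -0.4, 3.3]
opening: 0.0005
gripper_force: 1.8
```

Call:
apply_moves --deltas '[{"fingers": 0,"delta_pos": [0,0,0.5],"angular": [0,0,0]},{"fingers": 0,"delta_pos": [0,0,0.5],"angular": [0,0,0]},{"fingers": 0,"delta_pos": [0,0,0.5],"angular": [0,0,0]},{"fingers": 0,"delta_pos": [0,0,0.5],"angular": [0,0,0]}]'

```text
clock: 4.7
tool_pos: [0.5571, 0.1069, 0.1036]
orientation: [-180.0, -0.0, -1.3]
force: [-0.7, 0.5, 3.8]
opening: 0.0005
gripper_force: 1.9
```

Call:
apply_moves --deltas '[{"fingers": 0,"delta_pos": [0,0,3],"angular": [0,0,0]},{"fingers": 0,"delta_pos": [0,0,6],"angular": [0,0,0]},{"fingers": 0,"delta_pos": [0,0,9],"angular": [0,0,0]},{"fingers": 0,"delta_pos": [0,0,11],"angular": [0,0,0]},{"fingers": 0,"delta_pos": [0,0,12],"angular": [0,0,0]},{"fingers": 0,"delta_pos": [0,0,13],"angular": [0,0,0]},{"fingers": 0,"delta_pos": [0,0,13],"angular": [0,0,0]},{"fingers": 0,"delta_pos": [0,0,13],"angular": [0,0,0]},{"fingers": 0,"delta_pos": [0,0,13],"angular": [0,0,0]}]'

```text
clock: 5.6
tool_pos: [0.5572, 0.1069, 0.0912]
orientation: [180.0, -0.0, -1.3]
force: [-2.3, 0.2, 9.1]
opening: 0.0007
gripper_force: 4.6
```

Call:
apply_moves --deltas '[{"fingers": 0,"delta_pos": [0,0,0.7],"angular": [0,0,0]},{"fingers": 0,"delta_pos": [0,0,0.7],"angular": [0,0,0]},{"fingers": 0,"delta_pos": [0,0,0.7],"angular": [0,0,0]}]'

```text
clock: 5.9
tool_pos: [0.5572, 0.1069, 0.0905]
orientation: [-180.0, -0.0, -1.2]
force: [-2.6, -0.5, 9.6]
opening: 0.0007
gripper_force: 4.7
```

Call:
apply_moves --deltas '[{"fingers": 0,"delta_pos": [0,0,-3],"angular": [0,0,0]},{"fingers": 0,"delta_pos": [0,0,-6],"angular": [0,0,0]},{"fingers": 0,"delta_pos": [0,0,-9],"angular": [0,0,0]},{"fingers": 0,"delta_pos": [0,0,-10],"angular": [0,0,0]},{"fingers": 0,"delta_pos": [0,0,-10],"angular": [0,0,0]},{"fingers": 0,"delta_pos": [0,0,-10],"angular": [0,0,0]},{"fingers": 0,"delta_pos": [0,0,-10],"angular": [0,0,0]}]'

```text
clock: 6.6
tool_pos: [0.5568, 0.1068, 0.0995]
orientation: [180.0, 0.0, -1.3]
force: [-0.5, 0.1, -0.8]
opening: 0.0007
gripper_force: 0.0
```

Call:
apply_moves --deltas '[{"fingers": 0,"delta_pos": [0,0,1],"angular": [0,0,0]},{"fingers": 0,"delta_pos": [0,0,1.8],"angular": [0,0,0]},{"fingers": 0,"delta_pos": [0,0,1.8],"angular": [0,0,0]},{"fingers": 0,"delta_pos": [0,0,1.8],"angular": [0,0,0]}]'

```text
clock: 7.0
tool_pos: [0.557, 0.1068, 0.098]
orientation: [180.0, 0.0, -1.3]
force: [-0.9, 0.3, -0.0]
opening: 0.0002
gripper_force: 0.0
```

Call:
apply_moves --deltas '[{"fingers": 0,"delta_pos": [0,0,0.3],"angular": [0,0,0]},{"fingers": 0,"delta_pos": [0,0,0.3],"angular": [0,0,0]},{"fingers": 0,"delta_pos": [0,0,0.3],"angular": [0,0,0]},{"fingers": 0,"delta_pos": [0,0,0.3],"angular": [0,0,0]}]'

```text
clock: 7.4
tool_pos: [0.557, 0.1069, 0.0978]
orientation: [-180.0, -0.0, -1.3]
force: [-0.8, 0.8, -0.3]
opening: 0.0006
gripper_force: 0.0
```

Call:
apply_moves --deltas '[{"fingers": 0,"delta_pos": [0,0,0.3],"angular": [0,0,0]},{"fingers": 0,"delta_pos": [0,0,0.3],"angular": [0,0,0]},{"fingers": 0,"delta_pos": [0,0,0.3],"angular": [0,0,0]},{"fingers": 0,"delta_pos": [0,0,0.3],"angular": [0,0,0]}]'

```text
clock: 7.8
tool_pos: [0.5571, 0.1069, 0.0975]
orientation: [-180.0, -0.0, -1.3]
force: [-0.1, -0.2, 1.6]
opening: 0.0004
gripper_force: 0.7
```

Call:
apply_moves --deltas '[{"fingers": 0,"delta_pos": [0,0,0.3],"angular": [0,0,0]},{"fingers": 0,"delta_pos": [0,0,0.3],"angular": [0,0,0]},{"fingers": 0,"delta_pos": [0,0,0.3],"angular": [0,0,0]},{"fingers": 0,"delta_pos": [0,0,0.3],"angular": [0,0,0]}]'

```text
clock: 8.2
tool_pos: [0.5571, 0.1069, 0.0974]
orientation: [-180.0, -0.0, -1.3]
force: [-1.7, 0.3, 4.4]
opening: 0.0001
gripper_force: 2.5
```

The near valve is locked (top at 0.0975). On to the far one.

Call:
apply_moves --deltas '[{"fingers": 0,"delta_pos": [0,0,-6],"angular": [0,0,0]},{"fingers": 0,"delta_pos": [0,0,-18],"angular": [0,0,0]},{"fingers": 0,"delta_pos": [-1,-25,-20],"angular": [0,0,0]},{"fingers": 0,"delta_pos": [-1.5,-50,-20],"angular": [0,0,0]},{"fingers": 0,"delta_pos": [-1.5,-69,-20],"angular": [0,0,0]},{"fingers": 0,"delta_pos": [-1.5,-69,-15],"angular": [0,0,0]},{"fingers": 0,"delta_pos": [-1.5,-69,-10],"angular": [0,0,0]},{"fingers": 0,"delta_pos": [-1.5,-69,-8],"angular": [0,0,0]},{"fingers": 0,"delta_pos": [-1.5,-69,-8],"angular": [0,0,0]},{"fingers": 0,"delta_pos": [-1.5,-69,-8],"angular": [0,0,0]}]'

```text
clock: 9.2
tool_pos: [0.5571, 0.1753, 0.1051]
orientation: [180.0, 0.0, -1.3]
force: [-0.1, 0.2, -0.3]
opening: 0.0004
gripper_force: 0.0
```

Call:
apply_moves --deltas '[{"fingers": 0,"delta_pos": [0,0,0.3],"angular": [0,0,0]},{"fingers": 0,"delta_pos": [0,0,0.3],"angular": [0,0,0]},{"fingers": 0,"delta_pos": [0,0,0.3],"angular": [0,0,0]},{"fingers": 0,"delta_pos": [0,0,0.3],"angular": [0,0,0]}]'

```text
clock: 9.6
tool_pos: [0.5571, 0.1758, 0.1049]
orientation: [-180.0, -0.0, -1.3]
force: [-0.8, -0.5, 0.6]
opening: 0.0004
gripper_force: 0.0
```

Call:
apply_moves --deltas '[{"fingers": 0,"delta_pos": [0,0,0.3],"angular": [0,0,0]},{"fingers": 0,"delta_pos": [0,0,0.3],"angular": [0,0,0]},{"fingers": 0,"delta_pos": [0,0,0.3],"angular": [0,0,0]},{"fingers": 0,"delta_pos": [0,0,0.3],"angular": [0,0,0]}]'

```text
clock: 10.0
tool_pos: [0.557, 0.1759, 0.1045]
orientation: [-180.0, -0.0, -1.3]
force: [-1.4, -0.4, -0.3]
opening: 0.0004
gripper_force: 0.0
```

Call:
apply_moves --deltas '[{"fingers": 0,"delta_pos": [0,0,0.4],"angular": [0,0,0]},{"fingers": 0,"delta_pos": [0,0,0.4],"angular": [0,0,0]},{"fingers": 0,"delta_pos": [0,0,0.4],"angular": [0,0,0]},{"fingers": 0,"delta_pos": [0,0,0.4],"angular": [0,0,0]}]'

```text
clock: 10.4
tool_pos: [0.5571, 0.1759, 0.1044]
orientation: [-180.0, -0.0, -1.3]
force: [-0.3, -0.6, 2.8]
opening: 0.0003
gripper_force: 1.5
```

Call:
apply_moves --deltas '[{"fingers": 0,"delta_pos": [0,0,0.4],"angular": [0,0,0]},{"fingers": 0,"delta_pos": [0,0,0.4],"angular": [0,0,0]},{"fingers": 0,"delta_pos": [0,0,0.4],"angular": [0,0,0]},{"fingers": 0,"delta_pos": [0,0,0.4],"angular": [0,0,0]}]'

```text
clock: 10.8
tool_pos: [0.5571, 0.1759, 0.1038]
orientation: [-180.0, -0.0, -1.3]
force: [-0.5, 0.7, 3.1]
opening: 0.0001
gripper_force: 1.9
```

Call:
apply_moves --deltas '[{"fingers": 0,"delta_pos": [0,0,3],"angular": [0,0,0]},{"fingers": 0,"delta_pos": [0,0,6],"angular": [0,0,0]},{"fingers": 0,"delta_pos": [0,0,9],"angular": [0,0,0]},{"fingers": 0,"delta_pos": [0,0,11],"angular": [0,0,0]},{"fingers": 0,"delta_pos": [0,0,12.5],"angular": [0,0,0]},{"fingers": 0,"delta_pos": [0,0,13.6],"angular": [0,0,0]},{"fingers": 0,"delta_pos": [0,0,13.6],"angular": [0,0,0]},{"fingers": 0,"delta_pos": [0,0,13.6],"angular": [0,0,0]},{"fingers": 0,"delta_pos": [0,0,13.6],"angular": [0,0,0]}]'

```text
clock: 11.7
tool_pos: [0.5572, 0.1759, 0.0908]
orientation: [-180.0, -0.0, -1.2]
force: [-3.4, -0.5, 9.2]
opening: 0.0002
gripper_force: 4.7
```

Call:
apply_moves --deltas '[{"fingers": 0,"delta_pos": [0,0,-3],"angular": [0,0,0]},{"fingers": 0,"delta_pos": [0,0,-6],"angular": [0,0,0]},{"fingers": 0,"delta_pos": [0,0,-8],"angular": [0,0,0]},{"fingers": 0,"delta_pos": [0,0,-8.5],"angular": [0,0,0]},{"fingers": 0,"delta_pos": [0,0,-8.5],"angular": [0,0,0]},{"fingers": 0,"delta_pos": [0,0,-8.5],"angular": [0,0,0]}]'

```text
clock: 12.3
tool_pos: [0.5568, 0.1758, 0.0982]
orientation: [180.0, 0.0, -1.3]
force: [0.3, -0.2, -0.5]
opening: 0.0004
gripper_force: 0.0
```

Call:
apply_moves --deltas '[{"fingers": 0,"delta_pos": [0,0,0.8],"angular": [0,0,0]},{"fingers": 0,"delta_pos": [0,0,0.8],"angular": [0,0,0]},{"fingers": 0,"delta_pos": [0,0,0.8],"angular": [0,0,0]},{"fingers": 0,"delta_pos": [0,0,0.8],"angular": [0,0,0]}]'

```text
clock: 12.7
tool_pos: [0.557, 0.1758, 0.0978]
orientation: [180.0, 0.0, -1.3]
force: [-1.1, -0.3, 1.0]
opening: 0.0008
gripper_force: 0.0
```

Call:
apply_moves --deltas '[{"fingers": 0,"delta_pos": [0,0,0.3],"angular": [0,0,0]},{"fingers": 0,"delta_pos": [0,0,0.3],"angular": [0,0,0]},{"fingers": 0,"delta_pos": [0,0,0.3],"angular": [0,0,0]},{"fingers": 0,"delta_pos": [0,0,0.3],"angular": [0,0,0]}]'

```text
clock: 13.1
tool_pos: [0.557, 0.1759, 0.0976]
orientation: [-180.0, -0.0, -1.3]
force: [-0.3, -0.3, 0.3]
opening: 0.0
gripper_force: 0.3
```

Call:
apply_moves --deltas '[{"fingers": 0,"delta_pos": [0,0,0.3],"angular": [0,0,0]},{"fingers": 0,"delta_pos": [0,0,0.3],"angular": [0,0,0]},{"fingers": 0,"delta_pos": [0,0,0.3],"angular": [0,0,0]},{"fingers": 0,"delta_pos": [0,0,0.3],"angular": [0,0,0]}]'

```text
clock: 13.5
tool_pos: [0.5571, 0.1759, 0.0975]
orientation: [-180.0, -0.0, -1.3]
force: [-1.6, -0.9, 4.1]
opening: 0.0005
gripper_force: 1.9
```

Both buttons are locked. Next I go over the knob, down behind it on the -y side, and push.

Call:
apply_moves --deltas '[{"fingers": 0,"delta_pos": [0,0,-20],"angular": [0,0,0]},{"fingers": 0,"delta_pos": [0,0,-60],"angular": [0,0,0]},{"fingers": 0,"delta_pos": [1,35,-95],"angular": [0,0,0]},{"fingers": 0,"delta_pos": [2,80,-100],"angular": [0,0,0]},{"fingers": 0,"delta_pos": [3,125,-100],"angular": [0,0,0]},{"fingers": 0,"delta_pos": [4,170,-100],"angular": [0,0,0]},{"fingers": 0,"delta_pos": [5,215,-100],"angular": [0,0,0]},{"fingers": 0,"delta_pos": [6,255,-100],"angular": [0,0,0]},{"fingers": 0,"delta_pos": [6,264,-100],"angular": [0,0,0]},{"fingers": 0,"delta_pos": [6,264,-100],"angular": [0,0,0]}]'

```text
clock: 14.5
tool_pos: [0.5569, -0.0896, 0.1969]
orientation: [-180.0, 0.0, -1.4]
force: [-0.4, -0.7, 0.4]
opening: 0.0008
gripper_force: 0.0
```

```bash
python3 - <<'E'
from h import *
im,t=snap('wrist','w2.png');print(t[:3,3]);print(ctrl.get_obs()['force'])
E
```

```text
[ 0.55693792 -0.08964844  0.19687596]
[-0.34233362  0.22513198 -0.40707022]
```

View pics/w2.png

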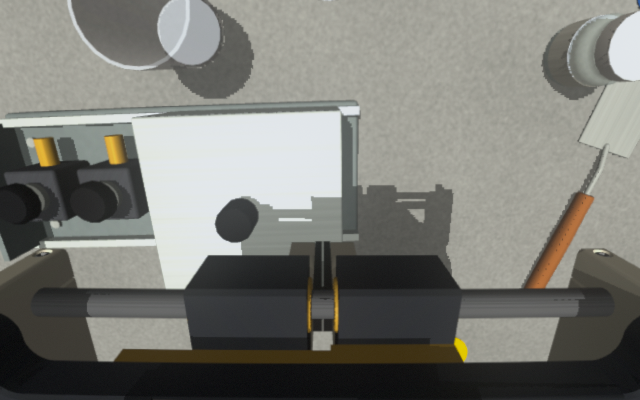

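The wrist view shows the knob top near (232,217), the fingers at (322,250) on its -y side, and clear room to come down.

```bash
python3 - <<'E'
from h import *
t=np.load('pics/w2.png.npy');t1=np.load('pics/w1.png.npy')
print(tri([ray('wrist',(232,216),t),ray('wrist',(477,179),t1)]),onz('wrist',(232,216),.152,t))
E
```

```text
[ 0.56201119 -0.03098026  0.15155236] [ 0.56473528 -0.03104572  0.152     ]
```

Call:
apply_moves --deltas '[{"fingers": 0,"delta_pos": [0,0,25],"angular": [0,0,0]},{"fingers": 0,"delta_pos": [0,0,50],"angular": [0,0,0]},{"fingers": 0,"delta_pos": [0,0,63],"angular": [0,0,0]},{"fingers": 0,"delta_pos": [0,0,63],"angular": [0,0,0]},{"fingers": 0,"delta_pos": [0,0,63],"angular": [0,0,0]}]'

```text
clock: 15.05
tool_pos: [0.5578, -0.0876, 0.1348]
orientation: [180.0, -0.0, -1.2]
force: [1.3, -0.8, 0.4]
opening: 0.0003
gripper_force: 0.0
```

Call:
apply_moves --deltas '[{"fingers": 0,"delta_pos": [2,-8,2],"angular": [0,0,0]},{"fingers": 0,"delta_pos": [2,-14,2],"angular": [0,0,0]},{"fingers": 0,"delta_pos": [2,-18,2],"angular": [0,0,0]},{"fingers": 0,"delta_pos": [2,-22,2],"angular": [0,0,0]},{"fingers": 0,"delta_pos": [2,-27,2],"angular": [0,0,0]},{"fingers": 0,"delta_pos": [1.5,-33,2],"angular": [0,0,0]},{"fingers": 0,"delta_pos": [1,-40,2],"angular": [0,0,0]},{"fingers": 0,"delta_pos": [1,-48,2],"angular": [0,0,0]},{"fingers": 0,"delta_pos": [1,-56,2],"angular": [0,0,0]},{"fingers": 0,"delta_pos": [1,-64,2],"angular": [0,0,0]}]'

```text
clock: 16.05
tool_pos: [0.5595, -0.0237, 0.1323]
orientation: [180.0, 0.0, -1.3]
force: [-0.7, -2.5, 1.2]
opening: 0.0003
gripper_force: 1.4
```

Call:
apply_moves --deltas '[{"fingers": 0,"delta_pos": [0,-10,0],"angular": [0,0,0]},{"fingers": 0,"delta_pos": [-0.5,-20,0],"angular": [0,0,0]},{"fingers": 0,"delta_pos": [-0.5,-30,0],"angular": [0,0,0]},{"fingers": 0,"delta_pos": [-1,-40,0],"angular": [0,0,0]},{"fingers": 0,"delta_pos": [-1,-50,0],"angular": [0,0,0]},{"fingers": 0,"delta_pos": [-1.5,-60,0],"angular": [0,0,0]},{"fingers": 0,"delta_pos": [-1.5,-70,0],"angular": [0,0,0]},{"fingers": 0,"delta_pos": [-2,-80,0],"angular": [0,0,0]},{"fingers": 0,"delta_pos": [-2,-90,0],"angular": [0,0,0]},{"fingers": 0,"delta_pos": [-2,-100,0],"angular": [0,0,0]}]'

```text
clock: 17.05
tool_pos: [0.5595, 0.0765, 0.1321]
orientation: [180.0, 0.0, -1.3]
force: [-1.6, -2.2, 2.2]
opening: 0.0004
gripper_force: 1.5
```

Call:
apply_moves --deltas '[{"fingers": 0,"delta_pos": [0,-5,0],"angular": [0,0,0]},{"fingers": 0,"delta_pos": [0,-10,0],"angular": [0,0,0]},{"fingers": 0,"delta_pos": [0,-15,0],"angular": [0,0,0]},{"fingers": 0,"delta_pos": [0,-18,0],"angular": [0,0,0]},{"fingers": 0,"delta_pos": [0,-20,0],"angular": [0,0,0]}]'

```text
clock: 17.55
tool_pos: [0.5601, 0.0959, 0.1321]
orientation: [180.0, 0.0, -1.3]
force: [-2.8, -2.1, 0.2]
opening: 0.0008
gripper_force: 1.1
```

Call:
apply_moves --deltas '[{"fingers": 0,"delta_pos": [0,-2,0],"angular": [0,0,0]},{"fingers": 0,"delta_pos": [0,-4,0],"angular": [0,0,0]},{"fingers": 0,"delta_pos": [0,-6,0],"angular": [0,0,0]},{"fingers": 0,"delta_pos": [0,-6,0],"angular": [0,0,0]}]'

```text
clock: 17.95
tool_pos: [0.5606, 0.1021, 0.1323]
orientation: [-180.0, -0.0, -1.3]
force: [-1.3, -0.9, 0.2]
opening: 0.0007
gripper_force: 0.6
```

Call:
apply_moves --deltas '[{"fingers": 0,"delta_pos": [0,-1,0],"angular": [0,0,0]},{"fingers": 0,"delta_pos": [0,-2,0],"angular": [0,0,0]},{"fingers": 0,"delta_pos": [0,-3,0],"angular": [0,0,0]},{"fingers": 0,"delta_pos": [0,-3,0],"angular": [0,0,0]}]'

```text
clock: 18.35
tool_pos: [0.5606, 0.105, 0.1323]
orientation: [-180.0, -0.0, -1.3]
force: [-0.3, -1.2, -0.3]
opening: 0.0004
gripper_force: 0.7
```

Call:
apply_moves --deltas '[{"fingers": 0,"delta_pos": [0,-1,0],"angular": [0,0,0]},{"fingers": 0,"delta_pos": [0,-2,0],"angular": [0,0,0]},{"fingers": 0,"delta_pos": [0,-3,0],"angular": [0,0,0]},{"fingers": 0,"delta_pos": [0,-3,0],"angular": [0,0,0]}]'

```text
clock: 18.75
tool_pos: [0.5606, 0.108, 0.1323]
orientation: [-180.0, -0.0, -1.3]
force: [-0.7, -1.2, 0.4]
opening: 0.0002
gripper_force: 0.7
```

Call:
apply_moves --deltas '[{"fingers": 0,"delta_pos": [0,-1,0],"angular": [0,0,0]},{"fingers": 0,"delta_pos": [0,-2,0],"angular": [0,0,0]},{"fingers": 0,"delta_pos": [0,-2,0],"angular": [0,0,0]}]'

```text
clock: 19.05
tool_pos: [0.5605, 0.1095, 0.1323]
orientation: [180.0, 0.0, -1.3]
force: [-0.2, -4.6, 1.2]
opening: 0.0006
gripper_force: 2.1
```

Call:
apply_moves --deltas '[{"fingers": 0,"delta_pos": [0,-1,0],"angular": [0,0,0]},{"fingers": 0,"delta_pos": [0,-1,0],"angular": [0,0,0]},{"fingers": 0,"delta_pos": [0,-1,0],"angular": [0,0,0]}]'

```text
clock: 19.35
tool_pos: [0.5605, 0.1096, 0.1323]
orientation: [179.9, 0.0, -1.3]
force: [0.7, -8.5, 0.7]
opening: 0.0004
gripper_force: 4.0
```

At the stop: the force rises while the position holds. I back off, lift clear and look.

Call:
apply_moves --deltas '[{"fingers": 0,"delta_pos": [0,5,0],"angular": [0,0,0]},{"fingers": 0,"delta_pos": [0,15,0],"angular": [0,0,0]},{"fingers": 0,"delta_pos": [0,20,-20],"angular": [0,0,0]},{"fingers": 0,"delta_pos": [0,20,-60],"angular": [0,0,0]},{"fingers": 0,"delta_pos": [0,20,-100],"angular": [0,0,0]},{"fingers": 0,"delta_pos": [0,20,-130],"angular": [0,0,0]},{"fingers": 0,"delta_pos": [0,20,-130],"angular": [0,0,0]},{"fingers": 0,"delta_pos": [0,20,-130],"angular": [0,0,0]}]'

```text
clock: 20.15
tool_pos: [0.5604, 0.0909, 0.263]
orientation: [-179.9, -0.1, -1.3]
force: [0.1, 0.3, -1.1]
opening: 0.0009
gripper_force: 0.0
```

```bash
python3 - <<'E'
from h import *
snap('wrist','w3.png')
E
```

```text
(no output)
```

View pics/w3.png

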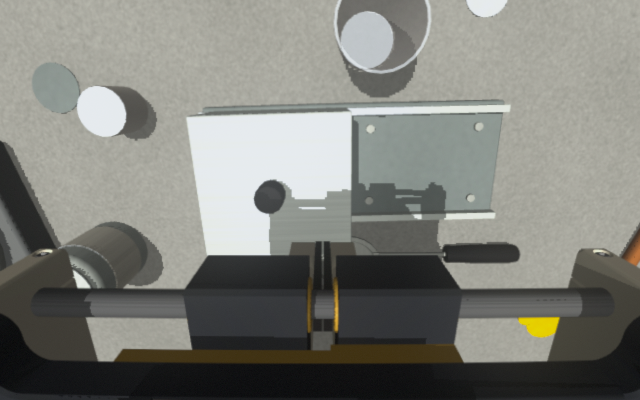

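The picture shows the hood over both valves, its roof reaching the +y end plate at about (190,115). The knob is at (268,196), the cup and the rest stand as before, and the arm is clear.

```bash
python3 -c "
from h import *
print(onz('wrist',(268,196),.152,np.load('pics/w3.png.npy')));print(ctrl.close_job())"
```

```text
[0.56091292 0.13676843 0.152     ]
the job is handed in; nothing more can be done
None
```

Both valve buttons were popped out; I pressed each once (9–10 N) and felt both locked at 27 mm, though the light touches reached up to 4.4 N, over the 3 N guide. The hood is pushed to its end stop over both, nothing else was disturbed, and the job was handed in at about 20 s with the arm clear.

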